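Check the pin bore of a shoe last with a plug gauge

TASK

The yellow shoe last in the grey stand is to be checked at the depth marks of its plug gauge. First swing the steel clasp down over the toe until it rests in its catch; then draw the plug gauge straight up by its black handle, without pulling the last out of its cradle, until the whole green band shows above the last but the red part of the rod is still hidden in the bore. Finish while holding it there, still and upright, clasp closed; never pull the gauge right out, and leave the other things on the table alone.

Things in the scene. Friction and masses are not known exactly. Their poses are not given: they have to be found in the camera images.
- stand: grey base plate 300 (x) x 200 (y) x 15 mm, fixed; origin at the centre of its underside, z up. The last stands in it, toe to -x, between low aluminium stops (45 mm high) with 2 to 7 mm of play. At x = -70 mm stand two dark posts: the clasp's hinge at y = +78 mm (93 mm tall) and the forked catch at y = -78 mm (95 mm tall). Place and yaw vary
- clasp_hinge (a point): the clasp's hinge axis on the stand: 70 mm to the stand's -x and 78 mm to its +y of its origin, 80 mm above the table; the hinge axis runs along the stand's x
- clasp (a joint): angle of the clasp, rad: 0 = closed, bar level and resting in the fork of the catch (hard stop); it grows as the bar is raised (limit 1.3). It starts raised. The hinge is stiff: the clasp stays where it is left, and 2 to 4 N at the tab push it down
- clasp_tab (a point): centre of the upper face of the red tab (32 x 36 x 9 mm) at the free end of the clasp's 14 mm wide steel bar, 168 mm from the hinge axis, 4.5 mm above the bar's centre line. Closed: 70 mm to the stand's -x, 90 mm to its -y, 84.5 mm above the table. Raised, this face leans towards the stand's +y; push it in an arc to -y and down
- last: yellow plastic shoe last, 250 x 86 x 110 mm, 0.5 to 0.95 kg, loose in the cradle, its sole 15 mm above the table; origin at the middle of its sole, toe to -x, z up. The flat top of its heel cone is 125 mm above the table. Closed, the clasp's rubber pad stands a few mm above its forefoot and so holds it down
- bore (a point): centre of the mouth of the vertical bore in the top of the last's cone, 60 mm to the last's +x of its origin and 110 mm above its sole; bore 15 mm wide, 80 mm deep; z up along the bore
- gauge: plug gauge, 0.14 to 0.28 kg, loose: rod 14 mm thick, 72 mm long, in the bore; brass collar 28 mm across, 6 mm high, at first resting on the last; above it a round black handle 22 mm thick, 56 mm tall. Origin: centre of the collar's underside, z up along the rod. Rod below the collar: bare to 12 mm, green 12 to 30 mm, bare to 45 mm, red to the tip. Released, it drops back
- mate_last: the other yellow shoe last of the pair, 250 x 86 x 110 mm, loose, standing on its sole; origin at the middle of its sole, toe to its -x; a bystander, to be left alone
- glue_jar: closed amber jar, 68 mm across, 100 mm tall, loose; origin under its centre; a bystander, to be left alone
- hammer: hammer lying on the table, loose; origin on the table under its middle; a bystander, to be left alone
- brush: brush lying on the table, loose; origin on the table under its middle; a bystander, to be left alone

How it is judged:
By the outcome, as a careful person would: the job done as asked, in the order asked, and still so for the second after the job is handed in, while the arm keeps its last pose, push and grip.
It also fails if it takes over 51 s, if anything falls off the work surface, if the arm or the gripper's body presses on something with over 40 N, if the wrist force passes 120 N, or if a joint passes its speed limit or range.

ROBOT

A 6-joint arm with a two-finger parallel gripper is mounted at the origin on the work surface. World frame = base frame: x ahead of the robot, y to its left, z up, the work surface at z = 0. Lengths are in m, angles in rad, forces in N, time in s.
With the tool pointing down it reaches from about 0.3 to 0.775 m from the base axis. Payload 14.6 kg.
Tool frame: the origin (TCP) lies on the centre line of the jaws, within the pads' length; the fingertips stand 25 mm ahead of it and the grasp point (between the pads) lies 6 mm ahead of it (ctrl.tip_reach is the distance from the TCP to the fingertips, in m); z points along the fingers, y is the line along which they close (so a half turn about z gives the same grasp; the last joint's range is limited). The gripper opens to 94 mm and grips with 3 to 60 N. Pads are 16 mm wide; open, the fingers measure 119 mm over their backs; the gripper's body (75 mm by 177 mm) begins 78 mm behind the grasp point.
Start: joints at [1.07, 0.3, 1.521, -0, 1.321, -0.067], TCP at [0.231, 0.499, 0.23] pointing down, gripper open.
Joint ranges: [-3.03, 3.03], [-0.79, 2.21], [0.23, 2.52], [-1.04, 4.18], [0, 3.07], [-2.55, 2.55]. Speed limits (rad/s): [2.22, 2.22, 2.57, 3.14, 3.14, 3.14].

INTERFACE

Orientations are given as [roll, pitch, yaw] about the fixed x, y, z axes, in that order (R = Rz(yaw) Ry(pitch) Rx(roll)).
In Python, from station import ctrl gives the robot as it stands. The module is installed in compiled form; this text tells all that it offers.
- The arm moves only by the tool apply_moves, never from a script. Its argument "deltas" is a list of rows, each a list of 7 numbers: the closure in counts, from 0 (fully open) to 255 (shut), then the shift along the world's x, y, z in cm, then the turn, a rotation vector about the world's x, y, z in rad. In form: [[jaw, tx, ty, tz, ax, ay, az], ...]. A call has 1 to 10 rows; each row shifts and turns the commanded pose from where the row before left it; what a row does not reach is not made up. A row lasts 1/10 s, in which the tool goes at most 50 mm and 8.59 degrees, less where a joint would pass 70% of its speed; a pose out of reach is approached as far as the arm can. A call with a gripper value outside its range is refused whole. The fingers move at their own pace and stop on an object; "grip_force" is the grip in N (left out, the last holds). Time passes only in rows, so rows that do not move let the fingers close. It gives the time, the measured TCP pose, the force, the opening and the grip force at its end, in the units of the state.
- ctrl.get_obs(): the state, without advancing time (a new reading comes with each control period).
- ctrl.camera(name): name is "side" or "top" or "wrist"; returns a dict with "img" (400x640x3 uint8, red, green, blue), "K" (3x3 intrinsics, pixels), "pose" (4x4, takes a point from camera to world coordinates); the wrist camera has in their place "hand_eye" (4x4, takes a point from camera to tool coordinates, whose origin is the TCP and whose axes are the flange's). Camera axes: x right, y up, looking along -z (the intrinsics and any distortion apply to the point x, -y, -z); pixel columns grow to the right and rows downward; lengths in m; the calibration is good to about 2 mm. The wrist camera is an equidistant fisheye: a pixel r from the principal point sees the ray r / f radians off the axis. A picture is of the moment at which its call begins: read the wrist's pose just before it. There is no depth.
- ctrl.hand_in(): hands the job in; it is judged then, once.
The state is a dict: "time_s": time; "qpos": joint angles; "joint_vel": joint speeds; "tau": joint torques, N m; "ee_pos": TCP position; "eef_rot": TCP orientation; "force": force on the tool from outside, world axes, zero at the start; "moment": the same for the moment, N m; "grip_width": finger opening in m; "grip_force": force on a finger pad.
Only numpy, scipy, OpenCV 4.12 (cv2) and the standard library are available. Lean on these libraries where they do the work, as an engineer would, in place of code of your own. Each camera call takes 0.05 s, during which the arm holds its last target. There are 200 camera calls.

## Working session

There is one attempt and no reset: what is moved stays moved. The work goes in short steps, Python scripts to look and compute and a tool call to move; the robot and the scene stay as the last step left them, time stands still between calls to the robot, and variables do not carry over. Pictures are saved under pics/ and viewed, at most 10 in all, crops included, and the job is handed in when it is done.

Besides the shell and the picture viewer there is one more tool, called as name([rows], argument=value, ...), one row to a line, values as JSON. apply_moves: Moves the arm, as the interface text tells. Its arguments: {"type":"object","properties":{"deltas":{"type":"array"},"grip_force":{"type":"number"}},"required":["deltas"]}

```bash
mkdir -p pics
cat > h.py <<'E'
import numpy as np, cv2
from station import ctrl
def snap(n,fn=None):
    c=ctrl.camera(n)
    if fn: cv2.imwrite('pics/'+fn,c['img'][:,:,::-1])
    return c
def ray(c,u,v):
    K=c['K'];d=np.array([(u-K[0,2])/K[0,0],-(v-K[1,2])/K[1,1],-1.]);P=c['pose'];return P[:3,3],P[:3,:3]@d
def onz(c,u,v,z):
    o,d=ray(c,u,v);return o+d*(z-o[2])/d[2]
def proj(c,p):
    P=c['pose'];q=P[:3,:3].T@(np.asarray(p)-P[:3,3]);K=c['K'];return K[0,0]*q[0]/-q[2]+K[0,2],K[1,1]*-q[1]/-q[2]+K[1,2]
def tri(c1,a,c2,b):
    o1,d1=ray(c1,*a);o2,d2=ray(c2,*b);t=np.linalg.lstsq(np.c_[d1,-d2],o2-o1,rcond=None)[0];p,q=o1+d1*t[0],o2+d2*t[1];return (p+q)/2,np.linalg.norm(p-q)
E
python3 - <<'E'
from h import *
np.set_printoptions(precision=4,suppress=True)
for n in('top','side'):
    c=snap(n,n+'0.png');print(n,c['K'].tolist(),c['pose'])
print(ctrl.get_obs())
E
```

```text
top [[375.8352566448539, 0.0, 319.463463528584], [0.0, 375.8352566448539, 198.5208923090097], [0.0, 0.0, 1.0]] [[ 0.1295  0.9688 -0.2113  0.2991]
 [-0.9916  0.1278 -0.0217 -0.0409]
 [ 0.006   0.2123  0.9772  1.0498]
 [ 0.      0.      0.      1.    ]]
side [[422.55630938491686, 0.0, 322.36164657990213], [0.0, 422.55630938491686, 202.20419576132406], [0.0, 0.0, 1.0]] [[ 0.9713  0.1148 -0.2081  0.2738]
 [-0.2377  0.4793 -0.8449 -0.9553]
 [ 0.0027  0.8701  0.4929  0.646 ]
 [ 0.      0.      0.      1.    ]]
{'time_s': 0.1, 'qpos': array([ 1.0704,  0.3004,  1.5215,  0.    ,  1.3207, -0.0666]), 'joint_vel': array([ 0.0006, -0.0031, -0.0027, -0.0011,  0.0013, -0.0005]), 'tau': array([  0.0019, -53.2637, -35.329 ,   0.0709,   0.0234,  -0.    ]), 'ee_pos': array([0.2311, 0.4989, 0.2299]), 'eef_rot': array([-3.1405, -0.0001,  2.7078]), 'force': array([-0.1733, -0.2301,  0.4657]), 'moment': array([-0.006 , -0.0052,  0.0297]), 'grip_force': 0.0, 'grip_width': 0.09394808772962485}
```

View pics/top0.png

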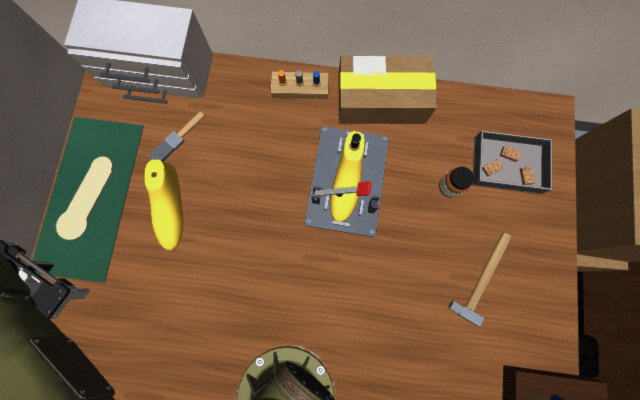

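View pics/side0.png

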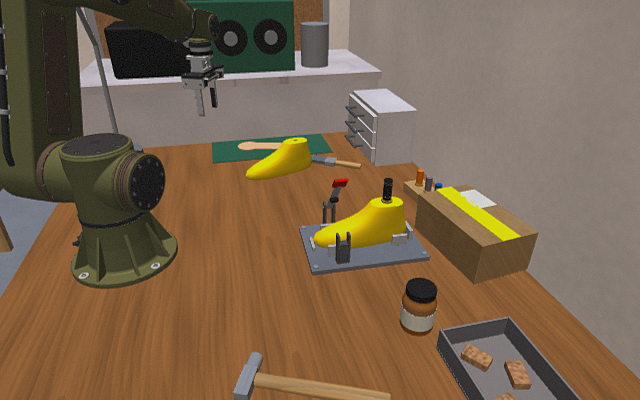

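The top view shows the stand with corners at about (321,128), (388,136), (375,236) and (306,225). The raised red tab is at (364,188) and the handle at (355,140). In the side view the tab is at (341,183) and the handle at (388,182–200).

Run:
```python
from h import *
np.set_printoptions(precision=4,suppress=True)
t,s=snap('top'),snap('side')
def mask(c,f,box):
    im=c['img'];hsv=cv2.cvtColor(im,cv2.COLOR_RGB2HSV);m=np.zeros(im.shape[:2],np.uint8);x0,y0,x1,y1=box
    m[y0:y1,x0:x1]=f(hsv[y0:y1,x0:x1]).astype(np.uint8);return m
red=lambda h:((h[...,0]<6)|(h[...,0]>174))&(h[...,1]>150)&(h[...,2]>60)
blk=lambda h:(h[...,2]<50)
grey=lambda h:(h[...,1]<80)&(h[...,2]>50)
ctr=lambda m:(cv2.moments(m,True)['m10']/m.sum(),cv2.moments(m,True)['m01']/m.sum())
a,b=ctr(mask(t,red,(340,170,380,205))),ctr(mask(s,red,(325,170,355,195)))
print('tab',a,b,tri(t,a,s,b))
# plate outline in top
m=np.zeros((400,640),np.uint8)
im=t['img'].astype(int);sub=(im.max(2)-im.min(2)<45)|((im[...,0]>150)&(im[...,2]<60))|((im[...,2]>=im[...,0]))
m[115:245,295:400]=sub[115:245,295:400]
m=cv2.morphologyEx(m,cv2.MORPH_OPEN,np.ones((3,3)))
cs=max(cv2.findContours(m,0,2)[0],key=cv2.contourArea)
r=cv2.approxPolyDP(cv2.convexHull(cs),6,True)[:,0]
print('poly',r.tolist())
for p in r: print(onz(t,*p,.015))
ma,mb=mask(t,blk,(340,128,368,160)),mask(s,blk,(378,172,398,212))
for mm in(ma,mb):
    mm=np.argwhere(mm);print('handle rc',mm.min(0),mm.max(0),mm.mean(0))
q=np.vstack([onz(t,*p,.015)[:2] for p in r]).astype(np.float32);print(cv2.minAreaRect(q))
```

```text
tab (np.float64(363.6845238095238), np.float64(188.0952380952381)) (np.float64(339.5700934579439), np.float64(182.21495327102804)) (array([ 0.5197, -0.1204,  0.2064]), np.float64(0.0007936820125329822))
poly [[322, 126], [388, 137], [374, 236], [305, 225]]
[0.7403 0.0029 0.015 ]
[ 0.7317 -0.1928  0.015 ]
[ 0.4376 -0.1809  0.015 ]
[0.4431 0.0121 0.015 ]
handle rc [134 351] [147 359] [140.7   355.175]
handle rc [178 383] [200 392] [188.5404 387.0994]
((0.5886306762695312, -0.0903976708650589), (0.1959492713212967, 0.2973523736000061), 88.22875213623047)
```

Run:
```python
from h import *
t,s=snap('top'),snap('side')
a=cv2.resize(t['img'][120:245,295:400],None,fx=3.6,fy=3.6,interpolation=cv2.INTER_CUBIC)
b=cv2.resize(s['img'][165:280,290:400],None,fx=3.6,fy=3.6,interpolation=cv2.INTER_CUBIC)
h=min(a.shape[0],b.shape[0]);cv2.imwrite('pics/crop.png',np.hstack([a[:h],b[:h]])[:,:,::-1])
```

```text
(no output)
```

View pics/crop.png

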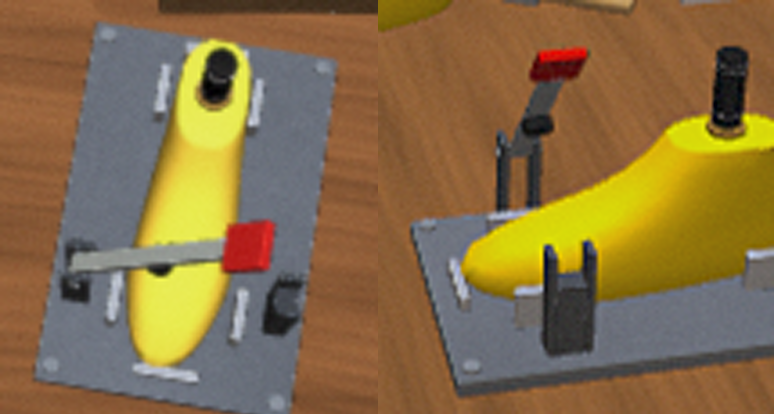

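The fork's two prongs stand wide apart on the catch, and the tab overhangs outwards, so I'll press on the outer half of the tab. Tab radius and height (0.168 m from the hinge, angle 0.85 rad) fit the given sizes. I move above the tab with the jaws shut.

apply_moves([
  [255,1.9,-3.9,1.0,0,0,-0.117],
  [255,1.9,-3.9,1.1,0,0,-0.117],
  [255,1.9,-3.9,0,0,0,-0.117],
  [255,1.9,-3.9,0,0,0,-0.117],
  [255,1.9,-3.9,0,0,0,-0.117],
  [255,1.9,-3.9,0,0,0,-0.117],
  [255,1.9,-3.9,0,0,0,-0.117],
  [255,1.9,-3.9,0,0,0,-0.117],
  [255,1.9,-3.9,0,0,0,-0.117],
  [255,1.9,-3.9,0,0,0,-0.117],
], grip_force=30)

```text
time_s: 1.3
ee_pos: [0.4216, 0.1073, 0.2517]
eef_rot: [3.141, -0.0, 1.533]
force: [0.3, -0.6, 0.0]
grip_width: 0.0176
grip_force: 0.0
```

apply_moves([
  [255,1.9,-3.9,0,0,0,0],
  [255,1.9,-3.9,0,0,0,0],
  [255,1.9,-3.9,0,0,0,0],
  [255,1.9,-3.9,0,0,0,0],
  [255,1.9,-3.9,0,0,0,0],
  [255,0.3,-1.0,0,0,0,0],
  [255,0,0,0,0,0,0],
  [255,0,0,0,0,0,0],
])

```text
time_s: 2.1
ee_pos: [0.5188, -0.0951, 0.2514]
eef_rot: [-3.141, -0.0, 1.538]
force: [0.5, 0.4, -0.5]
grip_width: 0.0008
grip_force: 0.0
```

Run:
```python
from h import *
np.set_printoptions(precision=4,suppress=True)
o=ctrl.get_obs();print(o['time_s'],o['ee_pos'],o['eef_rot'],o['qpos'],o['force'],o['grip_width'])
w=snap('wrist','w1.png');print(w['K'],w['hand_eye'])
snap('side','s1.png')
```

```text
2.1 [ 0.5188 -0.0951  0.2514] [-3.1412 -0.0003  1.538 ] [-0.2508  0.2338  1.5554  0.0002  1.3529 -0.2181] [ 0.5282  0.4048 -0.465 ] 0.0007708710619070453
[[309.7069   0.     325.1688]
 [  0.     309.7069 194.393 ]
 [  0.       0.       1.    ]] [[-0.0004  0.9677  0.2523  0.0725]
 [ 1.      0.0006 -0.0008  0.    ]
 [-0.0009  0.2523 -0.9677 -0.1544]
 [ 0.      0.      0.      1.    ]]
```

View pics/w1.png

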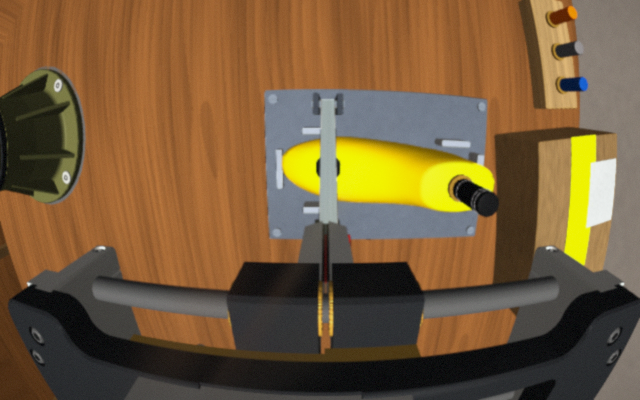

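The wrist view shows the closed fingers (column 325) in line with the raised clasp bar (column 328), and the handle leaning away to the right only by perspective at (460–485, 185–205). I start the arc.

apply_moves([
  [255,0,-0.85,-0.7,0,0,0],
  [255,0,-0.85,-0.7,0,0,0],
  [255,0,-0.8,-0.75,0,0,0],
  [255,0,-0.8,-0.75,0,0,0],
  [255,0,-0.8,-0.75,0,0,0],
  [255,0,-0.8,-0.75,0,0,0],
  [255,-0.05,-0.5,-0.75,0,0,0],
  [255,-0.05,-0.5,-0.75,0,0,0],
  [255,-0.05,-0.5,-0.75,0,0,0],
  [255,0,-0.5,-0.75,0,0,0],
])

```text
time_s: 3.2
ee_pos: [0.5176, -0.1652, 0.1768]
eef_rot: [-3.141, -0.0, 1.538]
force: [-0.3, 1.2, -0.2]
grip_width: 0.0003
grip_force: 0.5
```

apply_moves([
  [255,0,-0.4,-0.8,0,0,0],
  [255,0,-0.4,-0.8,0,0,0],
  [255,-0.05,-0.4,-0.8,0,0,0],
  [255,-0.05,-0.4,-0.8,0,0,0],
])

```text
time_s: 3.6
ee_pos: [0.5167, -0.1812, 0.1448]
eef_rot: [3.142, 0.0, 1.538]
force: [1.4, 1.2, 1.0]
grip_width: 0.0004
grip_force: 0.4
```

Run:
```python
from h import *
t,s=snap('top'),snap('side')
a=cv2.resize(t['img'][120:245,295:400],None,fx=3.6,fy=3.6,interpolation=cv2.INTER_CUBIC)
b=cv2.resize(s['img'][165:280,290:400],None,fx=3.6,fy=3.6,interpolation=cv2.INTER_CUBIC)
h=min(a.shape[0],b.shape[0]);cv2.imwrite('pics/crop2.png',np.hstack([a[:h],b[:h]])[:,:,::-1])
```

```text
(no output)
```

View pics/crop2.png

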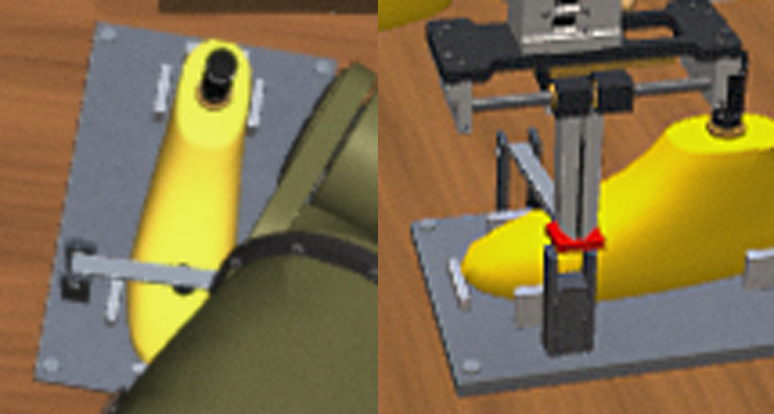

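The clasp follows: the red tab is right under the fingertips, just above the fork (crop about (575,235)). I carry on down to the catch.

apply_moves([
  [255,0,-0.3,-0.7,0,0,0],
  [255,0,-0.3,-0.7,0,0,0],
  [255,0,-0.2,-0.7,0,0,0],
  [255,0,-0.1,-0.6,0,0,0],
  [255,0,0,-0.5,0,0,0],
  [255,0,0,-0.2,0,0,0],
  [255,0,0,0,0,0,0],
])

```text
time_s: 4.4
ee_pos: [0.5166, -0.1899, 0.1112]
eef_rot: [-3.141, -0.0, 1.538]
force: [0.1, 0.7, 0.5]
grip_width: 0.0004
grip_force: 0.0
```

apply_moves([
  [255,0,0,-0.1,0,0,0],
  [255,0,0,-0.1,0,0,0],
  [255,0,0,-0.1,0,0,0],
])

```text
time_s: 4.7
ee_pos: [0.5169, -0.19, 0.1094]
eef_rot: [3.141, 0.0, 1.538]
force: [-5.9, 2.7, 17.2]
grip_width: 0.0004
grip_force: 8.8
```

apply_moves([
  [255,0,0,-0.1,0,0,0],
  [255,0,0,0,0,0,0],
])

```text
time_s: 4.9
ee_pos: [0.517, -0.19, 0.1093]
eef_rot: [3.14, 0.001, 1.538]
force: [-7.6, 2.9, 19.9]
grip_width: 0.0002
grip_force: 9.9
```

The stop is at tip height 84.3 mm against an expected 84.5 mm, so the clasp is closed. I lift off, open, go to a point above the handle and look.

apply_moves([
  [255,0,0,2,0,0,0],
  [255,0,0,4,0,0,0],
  [120,0,0,4,0,0,0],
  [120,0,0,4,0,0,0],
  [120,0,1.0,2.5,0,0,0],
  [120,1.5,2,0,0,0,0],
  [120,1.5,1,0,0,0,0],
  [120,0,0,0,0,0,0],
  [120,0,0,0,0,0,0],
])

```text
time_s: 5.8
ee_pos: [0.5464, -0.15, 0.2722]
eef_rot: [-3.141, -0.0, 1.538]
force: [0.3, 0.0, -0.5]
grip_width: 0.0489
grip_force: 0.0
```

```bash
cat >> h.py <<'E'
from scipy.spatial.transform import Rotation as Rn
def wray(o,w,u,v):
    K=w['K'];x,y=(u-K[0,2])/K[0,0],(v-K[1,2])/K[1,1];r=np.hypot(x,y);s=np.sin(r)/r
    d=np.array([x*s,-y*s,-np.cos(r)]);H=w['hand_eye'];R=Rn.from_euler('xyz',o['eef_rot']).as_matrix()
    return o['ee_pos']+R@H[:3,3],R@H[:3,:3]@d
def wz(o,w,u,v,z):
    p,d=wray(o,w,u,v);return p+d*(z-p[2])/d[2]
E
python3 - <<'E'
from h import *
np.set_printoptions(precision=4,suppress=True)
o=ctrl.get_obs();print(o['ee_pos'],o['eef_rot'],o['grip_width'])
w=snap('wrist','w2.png')
t,s=snap('top','t2.png'),snap('side')
im=cv2.resize(s['img'][165:280,290:400],None,fx=3.4,fy=3.4,interpolation=cv2.INTER_CUBIC)
out=np.hstack([cv2.resize(w['img'][60:320,300:560],(391,391)),im]);cv2.imwrite('pics/c3.png',out[:,:,::-1])
E
```

```text
[ 0.5464 -0.15    0.2722] [-3.141  -0.      1.5383] 0.04885908024726355
```

View pics/c3.png

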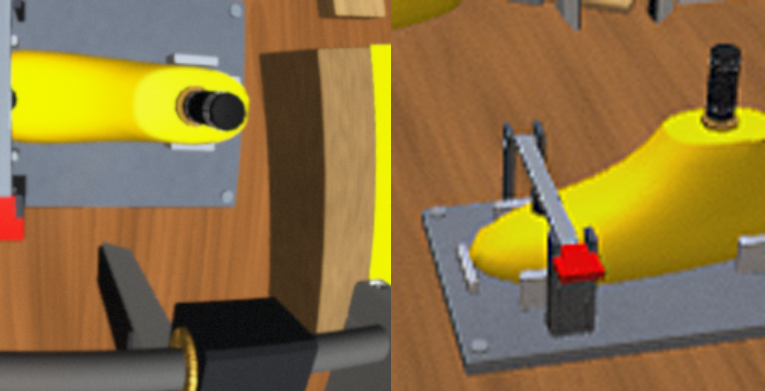

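The clasp lies closed in the fork: the red tab is at side crop (578,262). The handle top centre is at crop (227,110), which is wrist pixel (451,133).

Run:
```python
from h import *
np.set_printoptions(precision=4,suppress=True)
o=ctrl.get_obs();w=snap('wrist');s=snap('side');t=snap('top')
print('wrist',wz(o,w,450.9,133.1,.187),'collar',wz(o,w,300+182*.665,60+104*.665,.128))
print('side top',onz(s,388,179,.187),'topcam',onz(t,356,135.5,.187),tri(t,(356,135.5),s,(388,179)))
print('corners',wz(o,w,456.9,66.6,.015),wz(o,w,451.6,191,.015))
```

```text
wrist [ 0.6509 -0.0925  0.187 ] collar [ 0.6434 -0.0925  0.128 ]
side top [ 0.6508 -0.0943  0.187 ] topcam [ 0.6533 -0.0897  0.187 ] (array([ 0.6535, -0.0897,  0.1848]), np.float64(0.0014096407479213863))
corners [ 0.7348 -0.0079  0.015 ] [ 0.729  -0.1865  0.015 ]
```

Three estimates agree on about (0.651, -0.092). I move above the handle, go down and pause with the jaws open.

apply_moves([
  [70,3.0,1.7,0,0,0,0],
  [70,3.0,1.7,0,0,0,0],
  [70,3.0,1.7,0,0,0,0],
  [70,1.5,0.7,0,0,0,0],
  [70,0,0,0,0,0,0],
  [70,0,0,-2.5,0,0,0],
  [70,0,0,-2.5,0,0,0],
  [70,0,0,-2.5,0,0,0],
  [70,0,0,-2,0,0,0],
  [70,0,0,-1,0,0,0],
])

```text
time_s: 7.1
ee_pos: [0.6504, -0.0926, 0.1659]
eef_rot: [-3.139, -0.0, 1.537]
force: [0.0, 0.8, -0.3]
grip_width: 0.0683
grip_force: 0.0
```

Run:
```python
from h import *
np.set_printoptions(precision=4,suppress=True)
o=ctrl.get_obs();print(o['ee_pos'],o['eef_rot'],o['grip_width'],o['force'])
w=snap('wrist')
s=snap('side')
out=np.hstack([cv2.resize(w['img'][130:390,190:450],(391,391)),cv2.resize(s['img'][150:265,330:445],(391,391),interpolation=2)]);cv2.imwrite('pics/c4.png',out[:,:,::-1])
```

```text
[ 0.6504 -0.0926  0.1659] [-3.1394 -0.0002  1.537 ] 0.06830295919329586 [ 0.0366  0.7906 -0.3437]
```

View pics/c4.png

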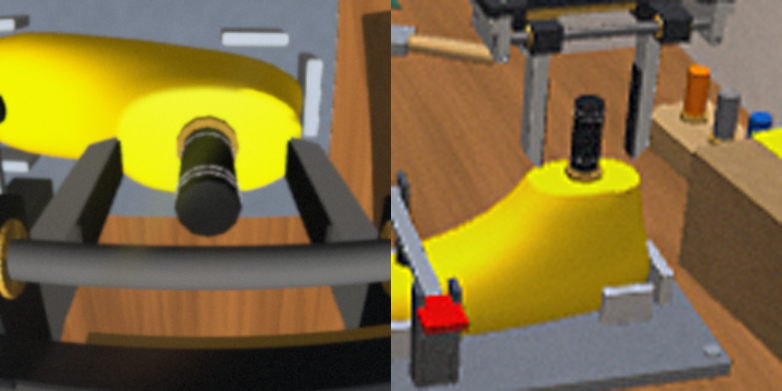

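The handle (crop column 207) is centred between the fingers (115 and 293). I check its y offset.

Run:
```python
from h import *
np.set_printoptions(precision=4,suppress=True)
o=ctrl.get_obs();w=snap('wrist')
print(wz(o,w,190+207*.665,130+205*.665,.187),wz(o,w,190+208*.665,130+140*.665,.130))
```

```text
[ 0.6522 -0.091   0.187 ] [ 0.6531 -0.0893  0.13  ]
```

apply_moves([
  [70,0.15,0.15,0,0,0,0],
  [255,0,0,0,0,0,0],
  [255,0,0,0,0,0,0],
  [255,0,0,0,0,0,0],
  [255,0,0,0,0,0,0],
  [255,0,0,0,0,0,0],
  [255,0,0,0,0,0,0],
  [255,0,0,0,0,0,0],
], grip_force=20)

```text
time_s: 8.05
ee_pos: [0.653, -0.0905, 0.1674]
eef_rot: [-3.141, -0.0, 1.538]
force: [-1.8, 0.7, 1.4]
grip_width: 0.0217
grip_force: 20.0
```

apply_moves([
  [255,0,0,0.2,0,0,0],
  [255,0,0,0.3,0,0,0],
  [255,0,0,0.5,0,0,0],
  [255,0,0,0,0,0,0],
])

```text
time_s: 8.45
ee_pos: [0.6532, -0.0905, 0.1783]
eef_rot: [3.141, 0.0, 1.538]
force: [-3.4, 0.2, -0.2]
grip_width: 0.0219
grip_force: 20.0
```

apply_moves([
  [255,-0.04,0,0.4,0,0,0],
  [255,0,0,0.5,0,0,0],
  [255,0,0,0.5,0,0,0],
  [255,0,0,0.5,0,0,0],
  [255,0,0,0.4,0,0,0],
  [255,0,0,0.3,0,0,0],
  [255,0,0,0,0,0,0],
  [255,0,0,0,0,0,0],
])

```text
time_s: 9.25
ee_pos: [0.6527, -0.0904, 0.2033]
eef_rot: [-3.141, -0.0, 1.538]
force: [0.1, 0.3, -1.9]
grip_width: 0.0215
grip_force: 20.0
```

Run:
```python
from h import *
np.set_printoptions(precision=4,suppress=True)
o=ctrl.get_obs();print(o['ee_pos'],o['eef_rot'],o['grip_width'],o['force'],o['time_s'])
w=snap('wrist');s=snap('side')
out=np.hstack([cv2.resize(w['img'][130:330,220:420],(391,391),interpolation=2),cv2.resize(s['img'][140:240,300:400],(391,391),interpolation=2)]);cv2.imwrite('pics/c5.png',out[:,:,::-1])
cv2.imwrite('pics/s5.png',s['img'][:,:,::-1])
```

```text
[ 0.6527 -0.0904  0.2033] [-3.1414 -0.      1.5378] 0.02151088593009734 [ 0.0979  0.2605 -1.936 ] 9.25
```

View pics/c5.png

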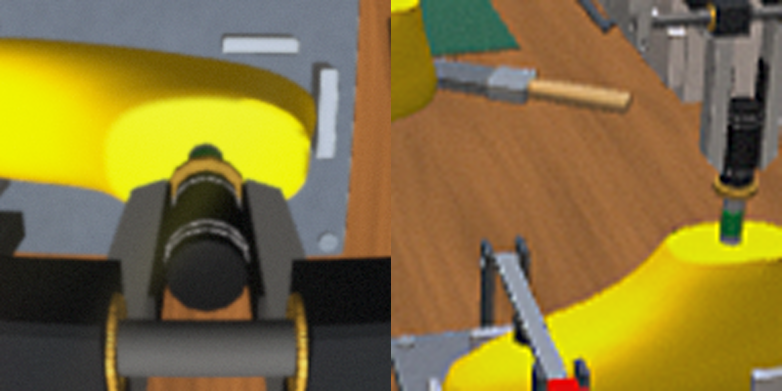

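The side view shows the collar underside at crop row ~196, the whole green band at ~208–235, about 5 mm of bare rod below it, and no red. The clasp is still closed and the last is seated. Lift is about 36 mm, in the middle of the 30–45 mm window. I let it settle, then hand in.

apply_moves([
  [255,0,0,0.1,0,0,0],
  [255,0,0,0,0,0,0],
  [255,0,0,0,0,0,0],
  [255,0,0,0,0,0,0],
  [255,0,0,0,0,0,0],
])

```text
time_s: 9.85
ee_pos: [0.6528, -0.0905, 0.2044]
eef_rot: [-3.142, -0.0, 1.538]
force: [0.6, -0.3, -1.8]
grip_width: 0.0218
grip_force: 20.0
```

```bash
python3 -c "
from station import ctrl
o=ctrl.get_obs();print(o['ee_pos'],o['force'],o['grip_width'],o['joint_vel']);print(ctrl.hand_in())"
```

```text
[ 0.65277457 -0.09045755  0.20441414] [ 0.56296668 -0.32139917 -1.78841022] 0.021772901498397116 [-0.00084861 -0.00116466  0.00072427 -0.00080899  0.00076298 -0.00155756]
the job is handed in; nothing more can be done
None
```

Handed in at about 9.9 s: the clasp is closed in its catch and the gauge is held still and upright, drawn about 37 mm, with the whole green band showing and the red still in the bore; the hand-in returned no verdict.

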